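# Unlock the due half of the medicine safe

## Task

The blue medicine safe has two locked halves; the orange marker lies beside the lock of the half that is due now. Take the red-handled key from its wooden rest, push it fully home in that lock (working it past the sticky pins), then turn it a quarter turn clockwise, and finish while still holding it turned with the gripper, because the lock springs back when let go. Do not turn the other lock, and leave the mug and the spice jars where they stand.

Things in the scene. Friction and masses are not known exactly. Their poses are not given: they have to be found in the camera images.
- key: Key with a red handle, 40 g, upright in the rest at the start. Origin: centre of the underside of its round steel collar, which lands on the lock face; z runs up the handle. Collar: 24 mm across, z 0 to 4 mm. Handle: z 4 to 44 mm, 26 mm wide along x, 10 mm thick along y; grip it across the 10 mm. Same after a half turn about z.
- key_tip (a point): Lower end of the key's steel blade, 24 mm below the key's origin. The blade is 16 mm wide along the key's x and 5 mm thick along its y, the last 3 mm tapered to 12 x 1.6 mm.
- key_rest: Fixed wooden block, 56 x 56 x 45 mm high on a 68 mm base. Origin: centre of its underside. The key's blade stands in a slot (18 x 7 mm, long side along the block's x) in the top, its collar resting on the top; pull it straight up.
- safe: Fixed blue medicine safe, 130 mm (its x) x 220 mm (its y) x 85 mm high, a white cross on its front (-x) face, two lids with a brass lock in each. Origin: centre of its underside. At the start both keyways run along the safe's x.
- mouth_left (a point): Centre of the face of the left lock (the one towards the safe's +y), level with the safe's top. The face is a brass disc 39 mm across in a steel ring. Keyway: 18 x 6.6 mm, 28 mm deep, its mouth widened by 3 mm all round as a funnel 3 mm deep. Axes as the safe's; they do not turn with the lock.
- mouth_right (a point): The same for the right lock, towards the safe's -y. In each keyway two sprung pins stick out, 9 and 15 mm down; the tapered blade pushes them aside, which takes about 4 to 10 N downwards. If the key sticks, wiggle it a few degrees and push again.
- lock_left (a joint): Turn of the left lock's disc: 0 at rest, growing clockwise seen from above to a stop at 1.66 rad (quarter turn 1.57). A spring turns it back, about 0.02 N m at rest and 0.05 N m at a quarter turn. The key has about 0.1 rad of play in the keyway, so turn the handle about 0.1 rad past a quarter turn, until the lock itself is turned.
- lock_right (a joint): The same for the right lock.
- marker_orange: Orange disc, 28 mm across, 4 mm thick, fixed on the safe's top 44 mm behind (safe's +x) the lock to be opened. Origin: centre of its underside.
- marker_white: White disc of the same size behind the other lock.
- mug: White mug with a leaf pattern, 82 mm across, 94 mm high, at the back left; leave it. Origin: centre of its underside.
- jar_a: Spice jar with a red cap, 45 mm across, 106 mm high, at the back; leave it. Origin: centre of its underside.
- jar_b: A second such spice jar further right; leave it. Origin: centre of its underside.

How it is judged:
On the way:
1. the key is fully home in the lock beside the orange marker, not yet turned (((distance between marker_orange and mouth_left below 0.07 m and distance between key and mouth_left below 0.004 m and angle between key's own z axis and vertical below 0.15 rad and value of joint lock_left below 0.4 rad) or (distance between marker_orange and mouth_right below 0.07 m and distance between key and mouth_right below 0.004 m and angle between key's own z axis and vertical below 0.15 rad and value of joint lock_right below 0.4 rad))), for 0.2 s.
At the end, for the whole second after the job is handed in: The lock beside the orange marker is turned at least 1.35 rad (77 degrees), the key upright within 0.15 rad and its collar within 4 mm of the centre of the lock face, the fingers still gripping it with over 1 N; the other lock is below 0.2 rad (((distance between marker_orange and mouth_left below 0.07 m and distance between key and mouth_left below 0.004 m and angle between key's own z axis and vertical below 0.15 rad and value of joint lock_left above 1.35 rad and value of joint lock_right below 0.2 rad and contact force between the fingers and key above 1 N) or (distance between marker_orange and mouth_right below 0.07 m and distance between key and mouth_right below 0.004 m and angle between key's own z axis and vertical below 0.15 rad and value of joint lock_right above 1.35 rad and value of joint lock_left below 0.2 rad and contact force between the fingers and key above 1 N))); the arm keeps its last pose, push and grip.
It fails at once if the lock beside the white marker is turned more than 0.3 rad ((distance between marker_orange and mouth_left below 0.07 m and value of joint lock_right above 0.3 rad) or (distance between marker_orange and mouth_right below 0.07 m and value of joint lock_left above 0.3 rad)).
It fails at once if the mug or a spice jar is moved more than 30 mm (distance of any of mug, jar_a, jar_b from where it was at the start of the episode above 0.03 m).
It also fails if it takes over 58 s, if anything falls off the work surface, if the arm or the gripper's body presses on something with over 40 N, if the wrist force passes 120 N, or if a joint passes its speed limit or range.

## Robot

A 6-joint arm with a two-finger parallel gripper is mounted at the origin on the work surface; the furniture and walls round the work are solid. World frame = base frame: x ahead of the robot, y to its left, z up, the work surface at z = 0. Lengths are in m, angles in rad, forces in N, time in s.
With the tool pointing down it reaches from about 0.375 to 0.9 m from the base axis. Payload 3.1 kg.
Tool frame: the origin (TCP) lies at the centre of the arm's flange, where the gripper is bolted on; the fingertips stand 173 mm ahead of it and the grasp point (between the pads) lies 155 mm ahead of it; z points along the fingers, y is the line along which they close (so a half turn about z gives the same grasp; the last joint's range is limited). The gripper opens to 85 mm and grips with 20 to 120 N. Pads are 22 mm wide; open, the fingers measure 114 mm over their backs; the gripper's body (76 mm by 85 mm) begins 54 mm behind the grasp point. The pads swing forward as they close: fully open they stand 13 mm farther back than shut.
Start: joints at [-1.401, 0.527, 1.433, -0, 1.181, -0.178], TCP at [0.214, -0.587, 0.405] pointing down, gripper open.
Joint ranges: [-3.08, 3.08], [-0.75, 2.2], [0.22, 2.44], [-1.43, 4.57], [0, 2.65], [-2.85, 2.85]. Speed limits (rad/s): [2.79, 2.79, 3.14, 3.14, 3.14, 3.14].

## Interface

Orientations are given as a unit quaternion [x, y, z, w].
In Python, from station import * gives the robot as it stands.
- The arm moves only by the shell command python3 -m jog 'ROWS' [OPENING] [FORCE]. ROWS is a JSON object of lists of equal length, an entry for each row: "linear": the shift along the world's x, y, z in mm, a list of three; "turn": the turn about the world's z in units of 5 degrees (1.0 is 5 degrees). A call has 1 to 12 rows; each row shifts and turns the commanded pose from where the row before left it; what a row does not reach is not made up. A row lasts 1/8 s, in which the tool goes at most 62.5 mm and 10.7 degrees, less where a joint would pass 70% of its speed; a pose out of reach is approached as far as the arm can. A call is refused whole if a number of a shift passes 62.5 or a number of a turn 1, either way. A call with a gripper value outside its range is refused whole. OPENING is the opening, from 0 (shut) to 1 (fully open), set as the call begins (- or left out, the last holds). The fingers move at their own pace and stop on an object; FORCE is the grip in N (left out, the last holds). Time passes only in rows, so rows that do not move let the fingers close. It gives the time, the measured TCP pose, the force, the opening and the grip force at its end, in the units of the state.
- sense(): the state, without advancing time (a new reading comes with each control period).
- snapshot(name): name is "scene" or "top" or "wrist"; returns the picture (420x560x3 uint8, red, green, blue); there is no depth.
- get_calibration(name): a dict with "fx", "fy", "cx", "cy" (pixels), "world_to_cam" (4x4, takes a point from world to camera coordinates). Camera axes: x right, y down, z forward; pixel columns grow to the right and rows downward; lengths in m; the calibration is good to about 2 mm. A picture is of the moment at which its call begins: read the wrist's pose just before it. get_calibration takes no time and is no camera call; for the wrist camera it gives the pose at the moment of the call.
- sign_off(): hands the job in; it is judged then, once.
The state is a dict: "t": time; "q": joint angles; "qd": joint speeds; "tau": joint torques, N m; "tcp_pos": TCP position; "tool_rot": TCP orientation; "force": force on the tool from outside, world axes, zero at the start; "ft_torque": the same for the moment, N m; "finger_gap": opening from 0.0 (shut) to 1.0 (fully open); "gripper_force": force on a finger pad.
Only numpy, scipy, OpenCV 4.12 (cv2) and the standard library are available. Lean on these libraries where they do the work, as an engineer would, in place of code of your own. Each camera call takes 0.05 s, during which the arm holds its last target. There are 200 camera calls.

## Working session

There is one attempt and no reset: what is moved stays moved. The work goes in short steps, Python scripts to look and compute and a shell command to move; the robot and the scene stay as the last step left them, time stands still between calls to the robot, and variables do not carry over. Pictures are saved under pics/ and viewed, at most 10 in all, crops included, and the job is handed in when it is done.

```bash
mkdir -p pics; cat > h.py <<'E'
from station import *
import numpy as np, cv2
def ray(c,u,v,z):
    T=np.array(c["world_to_cam"]);R=T[:3,:3];o=-R.T@T[:3,3]
    d=R.T@np.array([(u-c["cx"])/c["fx"],(v-c["cy"])/c["fy"],1]);return o+d*(z-o[2])/d[2]
def proj(c,p):
    T=np.array(c["world_to_cam"]);q=T[:3,:3]@np.array(p)+T[:3,3];return c["fx"]*q[0]/q[2]+c["cx"],c["fy"]*q[1]/q[2]+c["cy"]
def shot(name,f):
    c=get_calibration(name);im=snapshot(name)[:,:,::-1].copy();cv2.imwrite("pics/"+f,im);return c,im
E
python3 - <<'E'
from h import *
c,a=shot("top","a.png");c2,b=shot("scene","b.png")
cv2.imwrite("pics/a2.png",cv2.resize(a,(800,600)));print(c,c2);s=sense();print(s["t"],s["tcp_pos"],s["tool_rot"],s["force"])
E
```

```text
{'fx': 442.99905530353135, 'fy': 442.99905530353135, 'cx': 278.4620871743526, 'cy': 213.3737427204436, 'world_to_cam': array([[ 0.16228666, -0.98674101,  0.00228283, -0.00511765],
       [-0.96554349, -0.1592765 , -0.20580758,  0.56720421],
       [ 0.20344238,  0.03119566, -0.97858982,  1.06972681],
       [ 0.        ,  0.        ,  0.        ,  1.        ]])} {'fx': 404.29499215235285, 'fy': 404.29499215235285, 'cx': 273.04740388389405, 'cy': 210.91004090020888, 'world_to_cam': array([[-0.8442681 , -0.53580117,  0.01133509,  0.51786106],
       [-0.3456274 ,  0.52820109, -0.77559352,  0.23024537],
       [ 0.40957671, -0.65872659, -0.63113089,  1.13991681],
       [ 0.        ,  0.        ,  0.        ,  1.        ]])}
0.1 [ 0.21358214 -0.58703466  0.40384505] [ 9.84828213e-01  1.73529320e-01 -1.23014600e-05 -9.82386183e-04] [1.02986164 0.10362726 0.10913242]
```

View pics/a2.png

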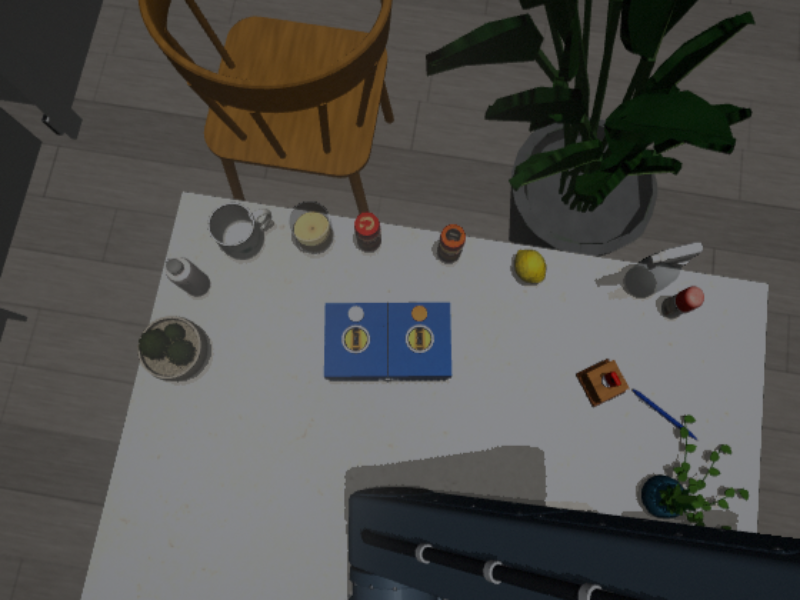

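View pics/b.png

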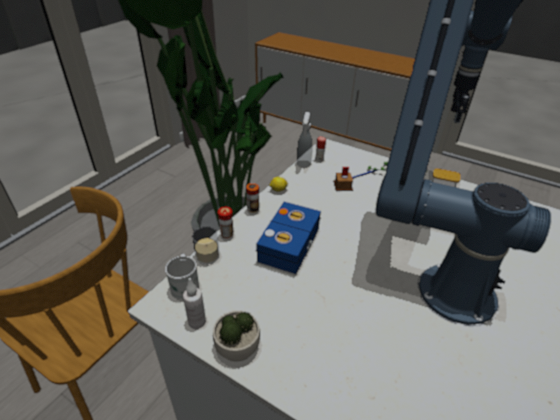

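The top view shows the orange marker at (419,313) in the enlarged picture, beside the right lock (420,339). The key rest is at about (603,382), with the red handle at (612,379).

```bash
python3 - <<'E'
from h import *
c=get_calibration("top");k=.7
for n,u,v,z in [("orange",419,313,.089),("white",356,313,.089),("lockR",420,339,.085),("lockL",356,339,.085),("keytop",613,379,.089),("resttop",601,382,.045)]:print(n,ray(c,u*k,v*k,z).round(4))
c,s=get_calibration("wrist"),sense()
T=np.array(c["world_to_cam"]);R=T[:3,:3];print("wristcam",(-R.T@T[:3,3]).round(3),"fwd",R[2].round(3),c["fx"],s["tcp_pos"].round(3))
E
```

```text
orange [0.546  0.0476 0.089 ]
white [0.5282 0.1552 0.089 ]
lockR [0.502  0.0388 0.085 ]
lockL [0.484  0.1476 0.085 ]
keytop [ 0.4869 -0.2945  0.089 ]
resttop [ 0.4845 -0.2883  0.045 ]
wristcam [ 0.281 -0.563  0.374] fwd [-0.268 -0.094 -0.959] 373.6221429263787 [ 0.214 -0.587  0.404]
```

```bash
python3 -m jog '{"linear":[[30,40,0],[30,40,0],[30,40,0],[30,40,0],[30,40,0],[30,40,0],[30,35,0],[20,15,0],[0,0,0],[0,0,0]],"turn":[0,0,0,0,0,0,0,0,0,0]}' 1.0; python3 - <<'E'
from h import *
c,a=shot("wrist","w1.png");np.save("w1.npy",c["world_to_cam"]);cv2.imwrite("pics/w1b.png",cv2.resize(a,(800,600),interpolation=cv2.INTER_CUBIC))
E
```

```text
t: 1.35
tcp_pos: [0.4433, -0.2976, 0.4044]
tool_rot: [0.985, 0.174, -0.0, -0.0]
force: [1.4, -0.6, -0.4]
finger_gap: 1.001
gripper_force: 0.0
```

View pics/w1b.png

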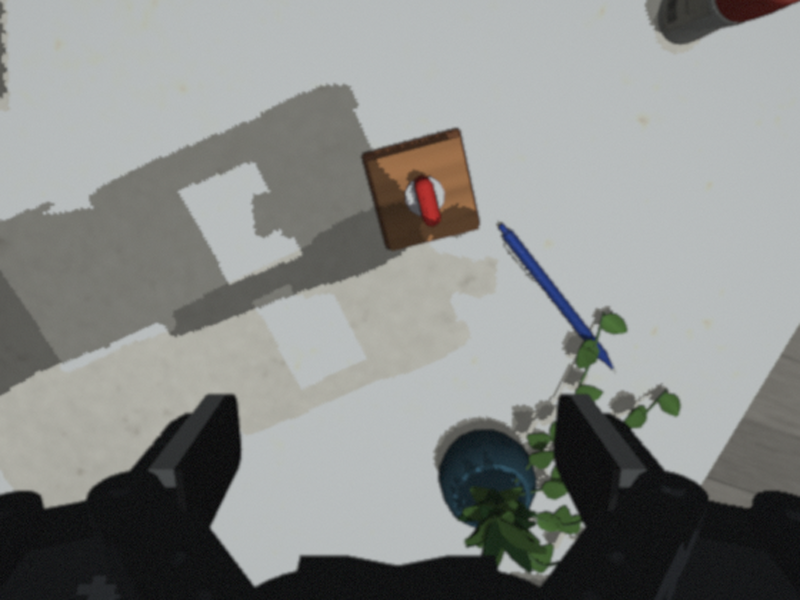

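The wrist view shows the red handle's ends at (421,180) and (432,220). The block's top corners are at about (366,158), (459,133), (477,223) and (388,246).

```bash
python3 - <<'E'
from h import *
c=get_calibration("wrist");c["world_to_cam"]=np.load("w1.npy");k=.7
im=cv2.imread("pics/w1.png").astype(int);m=((im[...,2]>110)&(im[...,1]<60)&(im[...,0]<70)).astype(np.uint8);m[:80]=0;m[200:]=0
ys,xs=np.nonzero(m);r=cv2.minAreaRect(np.c_[xs,ys].astype(np.float32));print(r,len(xs))
b=cv2.boxPoints(r);print([ray(c,*p,.089).round(4) for p in b])
P=[ray(c,u*k,v*k,.045) for u,v in [(366,158),(459,133),(477,223),(388,246)]];print(np.array(P).round(4),np.mean(P,0))
for i in range(4):
  d=P[(i+1)%4]-P[i];print(np.linalg.norm(d).round(4),np.degrees(np.arctan2(d[1],d[0])).round(1))
A,B=ray(c,421*k,180*k,.089),ray(c,432*k,220*k,.089);d=B-A;print(A,B,np.linalg.norm(d),np.degrees(np.arctan2(d[1],d[0])))
cc=ray(c,425*k,196*k,.049);print("collar",cc)
E
```

```text
((299.076904296875, 140.11538696289062), (29.381441116333008, 11.13863468170166), 74.74488067626953) 302
[array([ 0.4962, -0.2879,  0.089 ]), array([ 0.501 , -0.2946,  0.089 ]), array([ 0.4834, -0.3077,  0.089 ]), array([ 0.4785, -0.3008,  0.089 ])]
[[ 0.4973 -0.2583  0.045 ]
 [ 0.5294 -0.305   0.045 ]
 [ 0.4842 -0.3351  0.045 ]
 [ 0.452  -0.2885  0.045 ]] [ 0.49071995 -0.2967345   0.045     ]
0.0567 -55.5
0.0543 -146.4
0.0567 124.6
0.0545 33.6
[ 0.49843287 -0.2909022   0.089     ] [ 0.4809899  -0.30376438  0.089     ] 0.021672398939183168 -143.59551074622985
collar [ 0.48879496 -0.29891331  0.049     ]
```

```bash
python3 -m jog '{"linear":[[2,0,-30],[2,0,-30],[2,0,-20],[0,0,0],[0,0,0]],"turn":[1,1,0.9,0,0]}' 0.6; python3 - <<'E'
from h import *
print(sense()["q"])
c,a=shot("wrist","w2.png");np.save("w2.npy",c["world_to_cam"]);x=[int(v) for v in proj(c,[.49,-.297,.07])];print(x);x0,y0=max(0,x[0]-75),max(0,x[1]-60)
print(x0,y0);cv2.imwrite("pics/w2b.png",cv2.resize(a[y0:y0+120,x0:x0+160],(800,600),interpolation=cv2.INTER_CUBIC))
E
```

```text
t: 2.02
tcp_pos: [0.4494, -0.2982, 0.3253]
tool_rot: [0.955, 0.295, 0.0, 0.0]
force: [-0.2, -0.3, 0.7]
finger_gap: 0.597
gripper_force: 0.0
[-7.93064180e-01  5.24141338e-01  1.72502833e+00 -9.42434109e-05
  8.91368358e-01  1.78209594e-01]
[313, 166]
238 106
```

View pics/w2b.png

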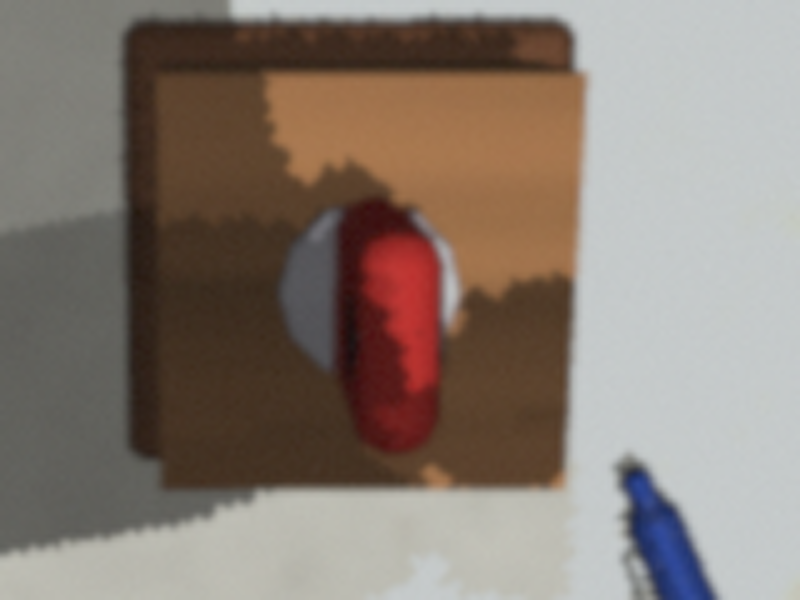

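The enlarged crop (5x, offset 238,106) shows the handle top centred at about (400,342) and upright in the image. The collar is centred at (370,290), and the block top's corners are (157,72), (587,72), (565,488) and (163,488).

```bash
python3 - <<'E'
from h import *
c=get_calibration("wrist");c["world_to_cam"]=np.load("w2.npy")
f=lambda u,v,z:ray(c,238+u/5,106+v/5,z)
P=[f(*p,.045) for p in [(157,72),(587,72),(565,488),(163,488)]];print(np.mean(P,0).round(4))
for i in range(4):
  d=P[(i+1)%4]-P[i];print(np.linalg.norm(d).round(4),np.degrees(np.arctan2(d[1],d[0])).round(1))
A,B=f(400,230,.089),f(400,455,.089);d=A-B;print("handle",(A+B)/2,np.linalg.norm(d),np.degrees(np.arctan2(d[1],d[0])))
print("collar",f(278,290,.049),f(462,290,.049),f(370,290,.049))
E
```

```text
[ 0.4888 -0.299   0.045 ]
0.056 -55.6
0.0561 -145.4
0.0557 124.4
0.0561 34.8
handle [ 0.4890276  -0.29856767  0.089     ] 0.025463132361694847 36.103225419178735
collar [ 0.48203655 -0.28881381  0.049     ] [ 0.49577521 -0.30891488  0.049     ] [ 0.4889058  -0.29886424  0.049     ]
```

```bash
python3 -m jog '{"linear":[[20,0,-10],[19.5,-0.5,-20],[0,0,-30],[0,0,-27],[0,0,-10],[0,0,0],[0,0,0]],"turn":[0.1,0,0,0,0,0,0]}' 0.5
```

```text
t: 2.95
tcp_pos: [0.4897, -0.2981, 0.2286]
tool_rot: [0.954, 0.301, 0.001, 0.001]
force: [0.2, -0.6, 0.4]
finger_gap: 0.502
gripper_force: 0.0
```

```bash
python3 -m jog '{"linear":[[-0.8,-0.7,0],[0,0,0],[0,0,0],[0,0,0],[0,0,0],[0,0,0]],"turn":[0,0,0,0,0,0]}' 0 60
```

```text
t: 3.7
tcp_pos: [0.4886, -0.2989, 0.2286]
tool_rot: [0.954, 0.301, 0.0, 0.001]
force: [-1.9, 0.2, 5.7]
finger_gap: 0.108
gripper_force: 58.9
```

```bash
python3 -m jog '{"linear":[[0,0,20],[0,0,30],[0,0,40],[0,20,41],[5,30,0],[5,30,0],[5,30,0],[5,30,0],[5,30,0],[5,20,0],[5,20,0],[5,20,0]],"turn":[0,0,0,1,1,1,1,1,1,1,1,1]}'
python3 -m jog '{"linear":[[5,20,0],[5,20,0],[5,20,0],[5,20,0],[0,20,0],[0,15,0],[0,0,0],[0,0,0],[0,0,0],[0,0,0],[0,0,0],[0,0,0]],"turn":[1,1,1,1,1,1,1,1,1,1,1,1]}'
python3 -m jog '{"linear":[[0,0,0],[0,0,0],[0,0,0],[0,0,0],[0,0,0],[0,0,0],[0,0,0],[0,0,0],[0,0,0],[0,0,0],[0,0,0],[0,0,0]],"turn":[1,1,1,1,1,1,1,1,1,0.9,0,0]}'
python3 - <<'E'
from h import *
print(sense()["q"])
c,a=shot("wrist","w3.png");np.save("w3.npy",c["world_to_cam"]);cv2.imwrite("pics/w3b.png",cv2.resize(a,(800,600),interpolation=cv2.INTER_CUBIC));print(proj(c,[.502,.039,.085]))
E
```

```text
t: 5.2
tcp_pos: [0.5282, -0.0677, 0.3585]
tool_rot: [0.765, 0.644, -0.0, -0.0]
force: [-0.3, -0.3, -0.6]
finger_gap: 0.108
gripper_force: 59.0
t: 6.7
tcp_pos: [0.548, 0.0465, 0.3584]
tool_rot: [0.341, 0.94, -0.0, -0.0]
force: [-0.5, -0.5, -0.4]
finger_gap: 0.109
gripper_force: 59.0
t: 8.2
tcp_pos: [0.5482, 0.0465, 0.3586]
tool_rot: [-0.082, 0.997, 0.0, -0.0]
force: [0.5, -0.3, -0.6]
finger_gap: 0.109
gripper_force: 59.0
[-1.18562762e-01  4.87974927e-01  1.66889442e+00  3.71102618e-05
  9.85113743e-01 -1.85379218e+00]
(np.float64(278.4312070062873), np.float64(144.47995678979066))
```

View pics/w3b.png

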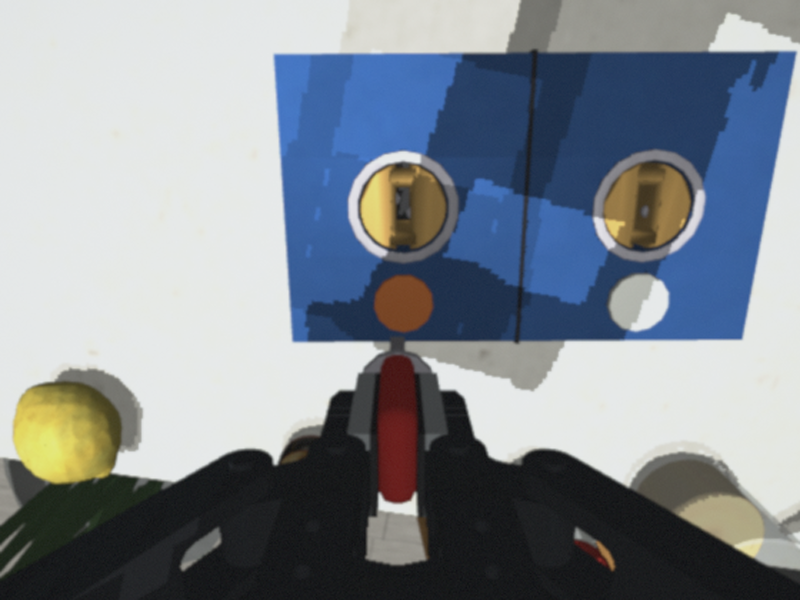

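The wrist view shows the orange marker at (404,303) below its lock at (403,206), and the other lock at (648,205). The safe's corners are (275,55), (796,52), (742,338) and (293,341), and the key is held upright between the fingers.

```bash
python3 - <<'E'
from h import *
c=get_calibration("wrist");c["world_to_cam"]=np.load("w3.npy")
f=lambda u,v,z:ray(c,u*.7,v*.7,z)
P=[f(*p,.085) for p in [(275,55),(796,52),(742,338),(293,341)]];print("safe",np.mean(P,0).round(4))
for i in range(4):
  d=P[(i+1)%4]-P[i];print(np.linalg.norm(d).round(4),np.degrees(np.arctan2(d[1],d[0])).round(1))
im=cv2.imread("pics/w3.png");h=cv2.cvtColor(im,cv2.COLOR_BGR2HSV)
m=(((h[...,0]<95)|(h[...,1]<90))&(np.indices(h.shape[:2])[0]<188)).astype(np.uint8)
L=[]
for u,v in [(403,206),(648,205)]:
  q=m[int(v*.7)-45:int(v*.7)+45,int(u*.7)-50:int(u*.7)+50]
  n,l,s,ce=cv2.connectedComponentsWithStats(q);i=l[45-20,50-20] 
  cs,_=cv2.findContours((l==i).astype(np.uint8),cv2.RETR_EXTERNAL,cv2.CHAIN_APPROX_NONE);e=cv2.fitEllipse(cs[0]);U=e[0][0]+int(u*.7)-50;V=e[0][1]+int(v*.7)-45
  print(U/.7,V/.7,e[1],ray(c,U,V,.085))
a,b=f(403,206,.085),f(648,205,.085);d=b-a;print("hand",a,b,np.linalg.norm(d),np.degrees(np.arctan2(d[1],d[0]))-90)
print("or",f(404,303,.089))
print("keyway ang",[np.degrees(np.arctan2(*(f(u,240,.085)-f(w,170,.085))[1::-1])) for u,w in[(402,403)]])
E
```

```text
safe [0.4929 0.0961 0.085 ]
0.2176 99.7
0.127 9.8
0.2179 -80.2
0.1273 -170.4
402.5003378731864 206.3211332048689 (77.29302978515625, 78.1942138671875) [0.50161543 0.04110492 0.085     ]
648.1484712873187 205.0198745727539 (73.1132583618164, 83.19425201416016) [0.48292103 0.15033592 0.085     ]
hand [0.50143723 0.04130343 0.085     ] [0.48292344 0.15026719 0.085     ] 0.11052538658115509 9.642912892238101
or [0.54518569 0.04913255 0.089     ]
keyway ang [np.float64(8.762495327001012)]
```

```bash
python3 -m jog '{"linear":[[-20,-2,-10],[-20,-3,-20],[-6,0,-26],[0,0,0],[0,0,0]],"turn":[0.05,0,0,0,0]}'; python3 - <<'E'
from h import *
s=sense();print(s["tcp_pos"],s["tool_rot"],s["q"])
c,a=shot("wrist","w4.png");np.save("w4.npy",c["world_to_cam"]);x=proj(c,[.5018,.0412,.085]);print(x)
cv2.imwrite("pics/w4b.png",cv2.resize(a[130:370,120:440],(800,600),interpolation=cv2.INTER_CUBIC))
E
```

```text
t: 8.88
tcp_pos: [0.5032, 0.0414, 0.3034]
tool_rot: [-0.085, 0.996, -0.0, 0.001]
force: [0.3, -0.8, -0.5]
finger_gap: 0.109
gripper_force: 59.0
[0.50316559 0.04139907 0.30336434] [-8.47479145e-02  9.96402011e-01 -1.98271080e-04  8.85472815e-04] [-1.39580925e-01  5.23956978e-01  1.82716065e+00  1.06130889e-05
  7.88660245e-01 -1.88008418e+00]
(np.float64(278.69488377676663), np.float64(240.23988602862096))
```

View pics/w4b.png

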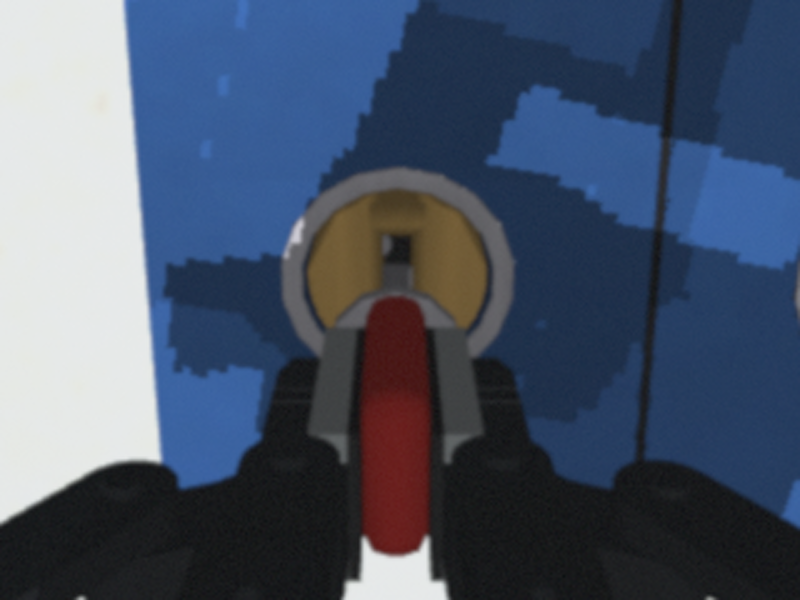

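The blade (column about 397) hangs in line with the keyway (about 397) at the near end of the lock, so I can go down with a small x correction.

```bash
python3 -m jog '{"linear":[[-1.2,0,0],[0,0,-4],[0,0,-4],[0,0,-4],[0,0,-3],[0,0,0],[0,0,0]],"turn":[0,0,0,0,0,0,0]}'
```

```text
t: 9.8
tcp_pos: [0.5015, 0.0414, 0.2878]
tool_rot: [-0.085, 0.996, -0.0, 0.001]
force: [1.8, 1.2, 0.1]
finger_gap: 0.106
gripper_force: 59.2
```

Almost free of force 5 mm in; on down to the pins.

```bash
python3 -m jog '{"linear":[[0,0,-2],[0,0,-2],[0,0,-2],[0,0,-2],[0,0,-2],[0,0,-2],[0,0,-2],[0,0,-2],[0,0,0],[0,0,0]],"turn":[0,0,0,0,0,0,0,0,0,0]}'
```

```text
t: 11.05
tcp_pos: [0.5021, 0.0415, 0.272]
tool_rot: [-0.084, 0.996, -0.0, 0.002]
force: [5.1, 0.7, 3.5]
finger_gap: 0.108
gripper_force: 59.5
```

```bash
python3 -m jog '{"linear":[[0.5,0,0],[0,0,-1],[0,0,-1],[0,0,-1],[0,0,-1],[0,0,0],[0,0,0]],"turn":[0,0.4,-0.8,0.8,-0.4,0,0]}'
```

```text
t: 11.92
tcp_pos: [0.5023, 0.0416, 0.2686]
tool_rot: [-0.085, 0.996, -0.0, 0.001]
force: [4.0, 0.9, 8.8]
finger_gap: 0.11
gripper_force: 60.6
```

```bash
python3 -m jog '{"linear":[[0.4,0,-0.6],[0,0,-0.6],[0,0,0],[0,0,0]],"turn":[0.4,-0.8,0.4,0]}';python3 - <<'E'
from h import *
c,a=shot("wrist","w5.png")
cv2.imwrite("pics/w5b.png",cv2.resize(a[130:370,120:440],(800,600),interpolation=cv2.INTER_CUBIC))
E
```

```text
t: 12.42
tcp_pos: [0.5024, 0.0417, 0.2684]
tool_rot: [-0.085, 0.996, -0.0, 0.001]
force: [2.1, 0.8, 18.6]
finger_gap: 0.11
gripper_force: 62.0
```

View pics/w5b.png

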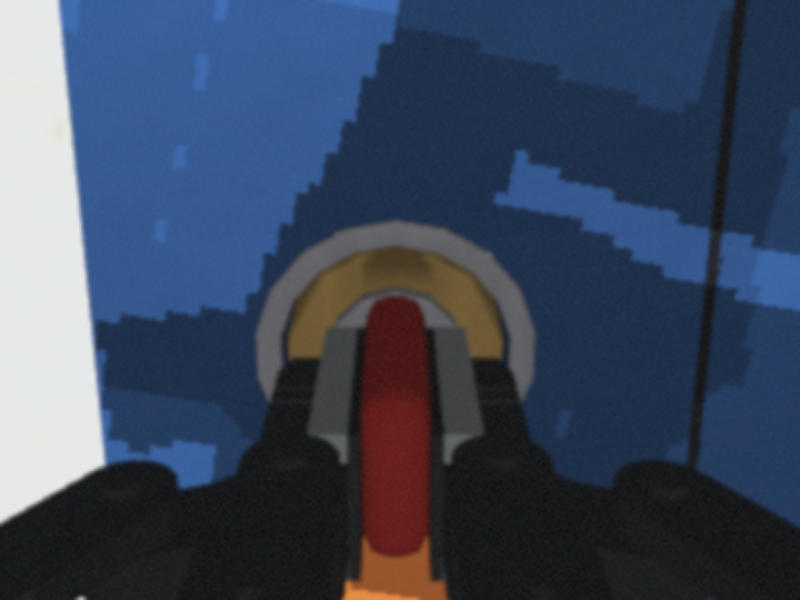

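The handle sits unchanged in the pads. The TCP has stopped at the expected home height (0.2684 against 0.2686 m) and the force is rising, so the collar is on the face. Now the clockwise turn.

```bash
python3 -m jog '{"linear":[[0,0,0.4],[0,0,0],[0,0,0],[0,0,0],[0,0,0],[0,0,0],[0,0,0],[0,0,0],[0,0,0],[0,0,0],[0,0,0],[0,0,0]],"turn":[0,0,0,-1,-1,-1,-1,-1,-1,-1,-1,-1]}' 0 90
python3 -m jog '{"linear":[[0,0,0],[0,0,0],[0,0,0],[0,0,0],[0,0,0],[0,0,0],[0,0,0],[0,0,0],[0,0,0],[0,0,0],[0,0,0],[0,0,0]],"turn":[-1,-1,-1,-1,-1,-1,-1,-1,-1,-1,0,0]}'
python3 - <<'E'
from h import *
print(sense()["ft_torque"],sense()["q"])
c,a=shot("wrist","w6.png")
cv2.imwrite("pics/w6b.png",cv2.resize(a[130:370,120:440],(800,600),interpolation=cv2.INTER_CUBIC))
E
```

```text
t: 13.98
tcp_pos: [0.5024, 0.0416, 0.2685]
tool_rot: [0.304, 0.953, 0.0, 0.001]
force: [3.6, 1.0, 14.7]
finger_gap: 0.103
gripper_force: 88.0
t: 15.48
tcp_pos: [0.5023, 0.0414, 0.2685]
tool_rot: [0.677, 0.736, 0.001, 0.001]
force: [2.6, -0.1, 16.2]
finger_gap: 0.105
gripper_force: 88.0
[ 0.02546977 -0.38992249  0.06866385] [-1.39744706e-01  5.85478023e-01  1.85234414e+00 -3.00496123e-04
  7.01633860e-01 -2.22919481e-01]
```

View pics/w6b.png

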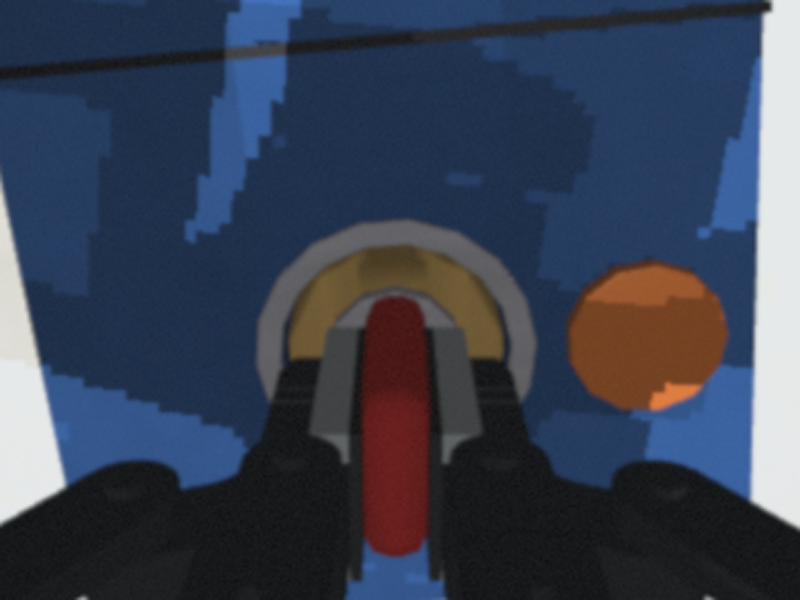

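The handle is turned 95°, and the lock's keyway (395,265) has turned with it. The torque is 0.07 N m, about what the spring should give, and the grip is 88 N.

```bash
python3 -c "
from station import *
print(sign_off())"
```

```text
the job is handed in; nothing more can be done
None
```

The key is fully home in the right lock, the one beside the orange marker, turned 95° clockwise at the handle and still gripped at 88 N; I handed the job in at about 15.5 s, but no verdict came back.

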